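Probe three sunken test contacts with a hand tester

TASK

Take the hand tester from its yellow fork and check the training board: put its tip down the brown well, then the blue, then the green, each time in line with the well, and press the sprung contact gently, without ramming it, for half a second. The contacts lie at unknown depths, so feel for them. Then hang the tester back upright in its fork by the flange and let go; leave everything else undisturbed.

Things in the scene. Friction and masses are not known exactly. Their poses are not given: they have to be found in the camera images.
- tester: hand test probe, 170 mm, 140 g, hanging tip down in the fork. Origin at the very tip, z from tip to handle. From the tip up: round-ended steel shaft 7 mm thick to 66 mm; cone to 78; round black body 22 mm wide to 110; black flange 44 mm wide, 110 to 115; red square handle 24 x 24 mm, faces square to this body's x and y, 115 to 170
- tip (a point): the very end of the tester's shaft (same place and axes as the tester's origin)
- flange (a point): on the tester's axis, at the underside of its flange, 110 mm above the tip
- grip (a point): on the tester's axis, 145 mm above the tip: a good place to hold the red handle, between its two x-faces or its two y-faces
- rack: grey stand, fixed, with a yellow level fork: two prongs 8 mm thick, upper face 140 mm above the table, reaching to this body's -x. The slot between them is 30 mm wide, along x, open at -x, closed 25 mm behind the seat. The back plate, 39 to 51 mm behind the seat, is no higher than the fork. Origin on the table under the seat
- rack_seat (a point): where the middle of the flange's underside rests: between the prongs, level with their upper face; axes as the rack's. Lips 6 mm high cross each prong 23.5 mm before and behind it and keep the flange in: lift the tester about 15 mm or more, then take it out to the rack's -x or upwards
- board: plywood training board 240 x 500 x 18 mm lying on the table, fixed; origin at the centre of its underside. Carries the three wells, in any order
- screwdriver: loose bystander: screwdriver, 190 mm long, lying; leave it alone. x along it to the blade
- tape: loose bystander: yellow roll of tape, 84 mm across, 19 mm high; leave it alone. Origin centre of underside
- switch: loose bystander: white wall switch, 82 x 82 x 35 mm; leave it alone. Origin centre of underside
- brown: Brown test well, fixed: white block 80 x 80 x 50 mm on a grey foot, a brown ring and brown bars round its mouth; the block is tilted 0.35 rad, its axis leaning to this body's -x (about to the robot). Origin: centre of the foot's underside. A reading takes 3 to 12 N on the contact for half a second, tip within 7 mm of the well's axis, tester within 0.17 rad of it; over 25 N breaks it
- brown_mouth (a point): centre of the brown well's round mouth, level with the block's face; z points out along the well's axis. The well is 30 mm wide, straight. In it sits a flat brass contact, 27 mm wide, 10 to 24 mm below the mouth, different in each well and at each start and in no reading: feel for it. It gives by 1 mm per 1.5 N and bottoms after 8 mm (12 N); mouth 99 mm above the table
- blue: Blue test well, fixed: white block 80 x 80 x 50 mm on a grey foot, a blue ring and blue bars round its mouth; the block is level, so that the well's axis is vertical. Origin: centre of the foot's underside. A reading takes 3 to 12 N on the contact for half a second, tip within 7 mm of the well's axis, tester within 0.17 rad of it; over 25 N breaks it
- blue_mouth (a point): centre of the blue well's round mouth, level with the block's face; z points out along the well's axis. The well is 30 mm wide, straight. In it sits a flat brass contact, 27 mm wide, 10 to 24 mm below the mouth, different in each well and at each start and in no reading: feel for it. It gives by 1 mm per 1.5 N and bottoms after 8 mm (12 N); mouth 90 mm above the table
- green: Green test well, fixed: white block 80 x 80 x 50 mm on a grey foot, a green ring and green bars round its mouth; the block is tilted 0.35 rad, its axis leaning to this body's -x (about to the robot). Origin: centre of the foot's underside. A reading takes 3 to 12 N on the contact for half a second, tip within 7 mm of the well's axis, tester within 0.17 rad of it; over 25 N breaks it
- green_mouth (a point): centre of the green well's round mouth, level with the block's face; z points out along the well's axis. The well is 30 mm wide, straight. In it sits a flat brass contact, 27 mm wide, 10 to 24 mm below the mouth, different in each well and at each start and in no reading: feel for it. It gives by 1 mm per 1.5 N and bottoms after 8 mm (12 N); mouth 99 mm above the table
Things that resemble listed ones, but are neither listed nor needed, are in the scene too. Leave any purple look-alike of the rack alone.

How it is judged:
On the way, in this order (a step that is already met when the one before it is completed fails the run):
1. the tester's tip, put down the brown well in line with it, presses the sprung contact with 3 to 12 N for half a second (contact force between tester and brown between 3 and 12 N and z of tip in the frame of brown_mouth below -0.009 m and x of tip in the frame of brown_mouth between -0.007 and 0.007 m and y of tip in the frame of brown_mouth between -0.007 and 0.007 m and angle between the z axis of tester and the z axis of brown_mouth, either way round below 0.17 rad), for 0.5 s.
2. the tester's tip, put down the blue well in line with it, presses the sprung contact with 3 to 12 N for half a second (contact force between tester and blue between 3 and 12 N and z of tip in the frame of blue_mouth below -0.009 m and x of tip in the frame of blue_mouth between -0.007 and 0.007 m and y of tip in the frame of blue_mouth between -0.007 and 0.007 m and angle between the z axis of tester and the z axis of blue_mouth, either way round below 0.17 rad), for 0.5 s.
3. the tester's tip, put down the green well in line with it, presses the sprung contact with 3 to 12 N for half a second (contact force between tester and green between 3 and 12 N and z of tip in the frame of green_mouth below -0.009 m and x of tip in the frame of green_mouth between -0.007 and 0.007 m and y of tip in the frame of green_mouth between -0.007 and 0.007 m and angle between the z axis of tester and the z axis of green_mouth, either way round below 0.17 rad), for 0.5 s.
At the end, for the whole second after the job is handed in: The tester hangs still and upright (within 0.1 rad) in the fork, its flange resting on the prongs within 9 mm of the seat, released; screwdriver, tape and switch lie within 20 mm of where they were (distance between flange and rack_seat below 0.009 m and angle between tester's own z axis and vertical below 0.1 rad and linear speed of tester below 0.02 m/s and contact force between tester and rack above 0.3 N and distance of each of screwdriver, tape, switch from where it was at the start of the episode below 0.02 m); the robot touches nothing.
It fails at once if the tester rams a well or its contact with more than 25 N (contact force between tester and brown above 25 N or contact force between tester and blue above 25 N or contact force between tester and green above 25 N).
It fails at once if the screwdriver, the tape or the switch is pushed more than 20 mm (distance of any of screwdriver, tape, switch from where it was at the start of the episode above 0.02 m).
It also fails if it takes over 66 s, if anything falls off the work surface, if the arm or the gripper's body presses on something with over 40 N, if the wrist force passes 120 N, or if a joint passes its speed limit or range.

ROBOT

A 6-joint arm with a two-finger parallel gripper is mounted at the origin on the work surface. World frame = base frame: x ahead of the robot, y to its left, z up, the work surface at z = 0. Lengths are in m, angles in rad, forces in N, time in s.
With the tool pointing down it reaches from about 0.375 to 0.9 m from the base axis. Payload 3.1 kg.
Tool frame: the origin (TCP) lies between the finger pads; the fingertips stand 8 mm ahead of it and the grasp point (between the pads) lies 11 mm behind it; z points along the fingers, y is the line along which they close (so a half turn about z gives the same grasp; the last joint's range is limited). The gripper opens to 87 mm and grips with 3 to 60 N. Pads are 19 mm wide; open, the fingers measure 117 mm over their backs; the gripper's body (75 mm by 190 mm) begins 51 mm behind the grasp point.
Start: joints at [1.151, 0.527, 1.433, -0, 1.181, -0.178], TCP at [0.15, 0.607, 0.231] pointing down, gripper open.
Joint ranges: [-3.08, 3.08], [-0.75, 2.2], [0.22, 2.44], [-1.43, 4.57], [0, 2.65], [-2.85, 2.85]. Speed limits (rad/s): [2.79, 2.79, 3.14, 3.14, 3.14, 3.14].

INTERFACE

Orientations are given as a unit quaternion [x, y, z, w].
In Python, from rig import robot gives the robot as it stands.
- The arm moves only by the tool move_arm, never from a script. Its argument "motion" is text: rows parted by semicolons, each of 5 numbers parted by spaces: the opening, from -1 (shut) to 1 (fully open), then the shift along the tool's x, y, z normalised to -1 to 1, where 1 is 0.2 m, then the turn about the tool's z normalised to -1 to 1, where 1 is pi rad. A call has 1 to 12 rows; each row is the pose to reach, as a shift and turn from the pose commanded when the call began, along the tool's axes at that moment, turning the shorter way round; what a row does not reach only later rows make up. A row lasts 1/12 s, in which the tool goes at most 41.7 mm and 7.16 degrees, less where a joint would pass 70% of its speed; a pose out of reach is approached as far as the arm can. A call with a number of a shift or a turn outside -1 to 1 is refused whole. A call with a gripper value outside its range is refused whole. The fingers move at their own pace and stop on an object; "newtons" is the grip in N (left out, the last holds). Time passes only in rows, so rows that repeat a pose let the fingers close. It gives the time, the measured TCP pose, the force, the opening and the grip force at its end, in the units of the state.
- robot.get_obs(): the state, without advancing time (a new reading comes with each control period).
- robot.camera(name): name is "side" or "top"; returns (picture, depth): 384x512x3 uint8, red, green, blue; 384x512 float32, m along the optical axis (not along the pixel's ray), 0 where there is no reading.
- robot.camera_model(name): a dict with "mtx" (3x3 intrinsics, pixels), "position" and "attitude" of the camera in the world. Camera axes: x right, y down, z forward; pixel columns grow to the right and rows downward; lengths in m; the calibration is good to about 2 mm. A picture is of the moment at which its call begins. camera_model takes no time and is no camera call.
- robot.hand_in(): hands the job in; it is judged then, once.
The state is a dict: "time": time; "q": joint angles; "joint_velocities": joint speeds; "joint_torque": joint torques, N m; "position": TCP position; "tool_rot": TCP orientation; "ft_force": force on the tool from outside, world axes, zero at the start; "moment": the same for the moment, N m; "grip_width": finger opening in m; "grip_force": force on a finger pad.
Only numpy, scipy, OpenCV 4.12 (cv2) and the standard library are available. Lean on these libraries where they do the work, as an engineer would, in place of code of your own. Each camera call takes 0.05 s, during which the arm holds its last target. There are 200 camera calls.

## Working session

There is one attempt and no reset: what is moved stays moved. The work goes in short steps, Python scripts to look and compute and a tool call to move; the robot and the scene stay as the last step left them, time stands still between calls to the robot, and variables do not carry over. Pictures are saved under pics/ and viewed, at most 10 in all, crops included, and the job is handed in when it is done.

Besides the shell and the picture viewer there is one more tool, called after "Emit:" as a command line: name --argument value ..., lists and objects as JSON in quotes. move_arm: Moves the arm, as the interface text tells. Its arguments: {"type":"object","properties":{"motion":{"type":"string"},"newtons":{"type":"number"}},"required":["motion"]}

```bash
ls; mkdir -p pics; cat > h.py <<'E'
import numpy as np, cv2
from scipy.spatial.transform import Rotation as R
from rig import robot
def snap(n):
    p,d=robot.camera(n); cv2.imwrite(f'pics/{n}.png',p[...,::-1]); np.save(f'pics/{n}_d.npy',d); return p,d
def rot(a):
    a=np.array(a); return a if a.shape==(3,3) else R.from_quat(a).as_matrix()
def P(n,u,v,d):
    m=robot.camera_model(n); K=np.array(m['mtx'])
    u=np.asarray(u,float);v=np.asarray(v,float);d=np.asarray(d,float)
    c=np.stack([(u-K[0,2])/K[0,0]*d,(v-K[1,2])/K[1,1]*d,d],-1)
    return c@rot(m['attitude']).T+np.array(m['position'])
def cloud(n):
    d=np.load(f'pics/{n}_d.npy'); v,u=np.mgrid[:384,:512]; return P(n,u,v,d),d
E
python3 - <<'E'
from h import *
for n in('top','side'): snap(n); print(robot.camera_model(n))
print(robot.get_obs())
E
```

```text
pics
{'mtx': array([[395.61816175,   0.        , 248.63872451],
       [  0.        , 395.61816175, 189.41045252],
       [  0.        ,   0.        ,   1.        ]]), 'position': array([ 0.21511751, -0.06334674,  1.46531224]), 'attitude': array([ 0.70883472, -0.69770912,  0.07237106, -0.07428151])}
{'mtx': array([[364.37748971,   0.        , 260.04813022],
       [  0.        , 364.37748971, 195.64707295],
       [  0.        ,   0.        ,   1.        ]]), 'position': array([ 0.20441588, -0.7044752 ,  0.80372068]), 'attitude': array([ 0.89288045, -0.18805905,  0.08340189, -0.40055265])}
{'time': 0.1, 'q': array([ 1.15050160e+00,  5.28369724e-01,  1.43377914e+00, -1.84868522e-05,
        1.18141563e+00, -1.78527857e-01]), 'joint_velocities': array([-0.0006854 , -0.00379507, -0.00315401,  0.00109589, -0.00085946,
        0.00086164]), 'joint_torque': array([-1.22859175e-03, -4.40987527e+01, -1.77149642e+01,  6.33844826e-02,
        5.33279590e-02, -3.45988974e-05]), 'position': array([0.14935949, 0.60621948, 0.22967004]), 'tool_rot': array([ 1.20585691e-01,  9.92702432e-01, -9.44574460e-04, -2.82635895e-04]), 'ft_force': array([-0.22375649,  0.36157665,  0.87425728]), 'moment': array([-0.00207277,  0.0385315 , -0.03575191]), 'grip_force': 0.0, 'grip_width': 0.0871098805933952}
```

View pics/top.png

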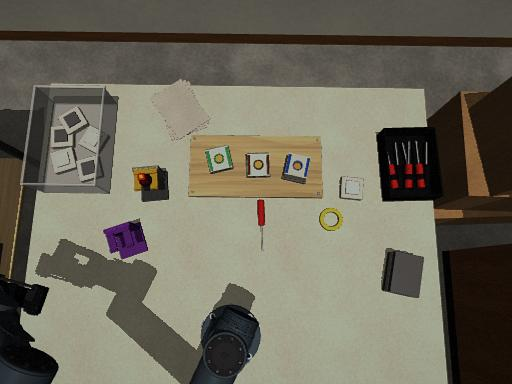

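View pics/side.png

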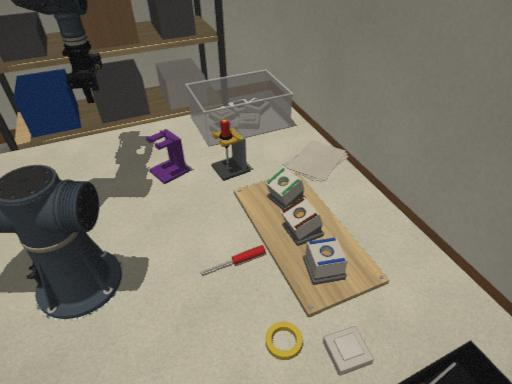

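The top view shows the yellow rack with the tester at (147,178), green well (219,159), brown (258,165), blue (297,166); the purple decoy is at (125,238). Screwdriver is at (262,225). The side view confirms this order. Now enlarged crops.

```bash
python3 - <<'E'
from h import *
t=cv2.imread('pics/top.png'); s=cv2.imread('pics/side.png')
a=cv2.resize(t[140:195,200:320],None,fx=6.6,fy=6.6,interpolation=cv2.INTER_CUBIC)[:300]
b=cv2.resize(t[155:210,125:180],None,fx=5.4,fy=5.4,interpolation=cv2.INTER_CUBIC)
c=cv2.resize(s[110:185,200:265],(260,300),interpolation=cv2.INTER_CUBIC)
o=np.zeros((600,800,3),np.uint8); o[:300,:792]=a[:, :792]; o[300:300+b.shape[0],:b.shape[1]]=b[:300]; o[300:600,320:580]=c
cv2.imwrite('pics/crop.png',o)
X,d=cloud('top')
for n,(u,v) in dict(tester=(147,178),green=(219,159),brown=(258,165),blue=(296,166)).items():
    print(n); 
    for dv in range(-12,13,3): print(dv,[tuple(np.round(X[v+dv,u+du]*1000).astype(int)) for du in range(-12,13,4)])
E
```

```text
tester
-12 [(np.int64(607), np.int64(378), np.int64(8)), (np.int64(608), np.int64(364), np.int64(2)), (np.int64(609), np.int64(350), np.int64(0)), (np.int64(572), np.int64(296), np.int64(139)), (np.int64(572), np.int64(282), np.int64(142)), (np.int64(572), np.int64(268), np.int64(142)), (np.int64(608), np.int64(286), np.int64(9))]
-9 [(np.int64(561), np.int64(337), np.int64(139)), (np.int64(559), np.int64(322), np.int64(145)), (np.int64(562), np.int64(310), np.int64(136)), (np.int64(561), np.int64(295), np.int64(140)), (np.int64(561), np.int64(282), np.int64(140)), (np.int64(561), np.int64(267), np.int64(143)), (np.int64(569), np.int64(260), np.int64(114))]
-6 [(np.int64(549), np.int64(336), np.int64(142)), (np.int64(550), np.int64(322), np.int64(141)), (np.int64(550), np.int64(309), np.int64(140)), (np.int64(551), np.int64(295), np.int64(138)), (np.int64(549), np.int64(279), np.int64(147)), (np.int64(550), np.int64(266), np.int64(145)), (np.int64(564), np.int64(265), np.int64(90))]
-3 [(np.int64(539), np.int64(335), np.int64(141)), (np.int64(525), np.int64(304), np.int64(200)), (np.
[... 10061 characters left out ...]
91), np.int64(-280), np.int64(18))]
9 [(np.int64(566), np.int64(-185), np.int64(63)), (np.int64(563), np.int64(-199), np.int64(77)), (np.int64(560), np.int64(-212), np.int64(89)), (np.int64(561), np.int64(-226), np.int64(89)), (np.int64(560), np.int64(-240), np.int64(93)), (np.int64(560), np.int64(-254), np.int64(95)), (np.int64(578), np.int64(-279), np.int64(22))]
12 [(np.int64(562), np.int64(-188), np.int64(35)), (np.int64(562), np.int64(-203), np.int64(35)), (np.int64(559), np.int64(-216), np.int64(48)), (np.int64(557), np.int64(-230), np.int64(57)), (np.int64(553), np.int64(-242), np.int64(74)), (np.int64(551), np.int64(-255), np.int64(85)), (np.int64(567), np.int64(-279), np.int64(21))]
```

View pics/crop.png

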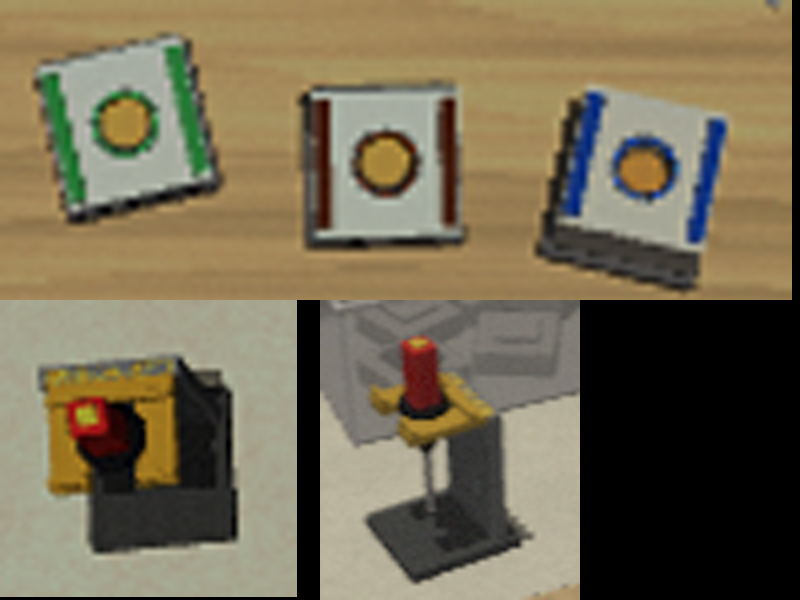

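The crop shows the mouths at crop (125,123), (386,162) and (645,167). The fork slot opens towards the robot (image down). The handle top is at crop (88,418), i.e. top pixel about (141,177).

```bash
cat >> h.py <<'E'
def ray(n,u,v,z):
    m=robot.camera_model(n); o=np.array(m['position']); r=P(n,u,v,1.)-o
    return o+r*((z-o[2])/r[...,2])[...,None]
E
python3 - <<'E'
from h import *
np.set_printoptions(precision=4,suppress=True)
c=lambda x,y:(200+(x+.5)/6.6-.5,140+(y+.5)/6.6-.5)
for n,p,z in(('green',(125,123),.099),('brown',(386,162),.099),('blue',(645,167),.09)): print(n,ray('top',*c(*p),z))
# face corners bars ends (crop) -> with tilted heights
for n,bars,zs in(('green',[((50,75),(78,203)),((172,45),(205,175))],(.111,.087)),('brown',[((322,100),(323,228)),((448,98),(448,225))],(.111,.087)),('blue',[((597,92),(572,215)),((718,120),(693,242))],(.09,.09))):
    for a,b in bars:
        A,B=ray('top',*c(*a),zs[0]),ray('top',*c(*b),zs[1]); e=A-B; print(n,A,B,'yaw',np.arctan2(e[1],e[0]))
img=cv2.imread('pics/top.png'); hsv=cv2.cvtColor(img,cv2.COLOR_BGR2HSV)
X,d=cloud('top')
# side camera rings
# rack: all fork-height points
reg=np.zeros_like(d,bool); reg[160:200,128:172]=1
m=reg&(d>0)&(X[...,2]>.125)&(X[...,2]<.155)
v,u=np.nonzero(m); Q=ray('top',u,v,.14)[:,:2]
print('fork rect',cv2.minAreaRect((Q*1000).astype(np.float32)),Q.min(0),Q.max(0))
m2=reg&(X[...,2]>.19)&(d>0); v,u=np.nonzero(m2); Q=ray('top',u,v,.2); print('handle top',len(u),Q.mean(0),cv2.minAreaRect((Q[:,:2]*1000).astype(np.float32)))
# planes
for n,cx in(('green',ray('top',*c(125,123),.099)),('brown',ray('top',*c(386,162),.099))):
    m=(np.hypot(X[...,0]-cx[0],X[...,1]-cx[1])<.045)&(X[...,2]>.078)&(d>0)&(np.hypot(X[...,0]-cx[0],X[...,1]-cx[1])>.02)
    q=X[m]-X[m].mean(0); n3=np.linalg.svd(q)[2][2]; n3*=np.sign(n3[2]); print(n,'normal',n3,'yaw',np.arctan2(-n3[1],-n3[0]),m.sum())
E
python3 - <<'E'
import cv2,numpy as np
s=cv2.imread('pics/side.png')
a=cv2.resize(s[160:285,260:360],(480,600),interpolation=cv2.INTER_CUBIC)
b=cv2.resize(s[115:185,205:250],(320,498),interpolation=cv2.INTER_CUBIC)
o=np.zeros((600,800,3),np.uint8);o[:,:480]=a;o[:498,480:]=b
cv2.imwrite('pics/crop2.png',o)
E
```

```text
green [0.6159 0.0526 0.099 ]
brown [ 0.5961 -0.0895  0.099 ]
blue [ 0.598 -0.231  0.09 ]
green [0.6387 0.093  0.111 ] [0.5737 0.0778 0.087 ] yaw 0.2300201993596947
green [0.6567 0.0275 0.111 ] [0.5905 0.009  0.087 ] yaw 0.2725635388737775
brown [ 0.6269 -0.0544  0.111 ] [ 0.5617 -0.0559  0.087 ] yaw 0.023776920499611973
brown [ 0.6291 -0.1224  0.111 ] [ 0.5645 -0.1239  0.087 ] yaw 0.02300675410639439
blue [ 0.6402 -0.205   0.09  ] [ 0.5704 -0.1911  0.09  ] yaw -0.1974229309436989
blue [ 0.6253 -0.2712  0.09  ] [ 0.5563 -0.2566  0.09  ] yaw -0.20847623089165673Traceback (most recent call last):
  File "<stdin>", line 15, in <module>
  File "h.py", line 16, in ray
    m=robot.camera_model(n); o=np.array(m['position']); r=P(n,u,v,1.)-o
                                                          ~^^^^^^^^^^
  File "h.py", line 11, in P
    c=np.stack([(u-K[0,2])/K[0,0]*d,(v-K[1,2])/K[1,1]*d,d],-1)
    raise ValueError('all input arrays must have the same shape')
ValueError: all input arrays must have the same shape
```

View pics/crop2.png

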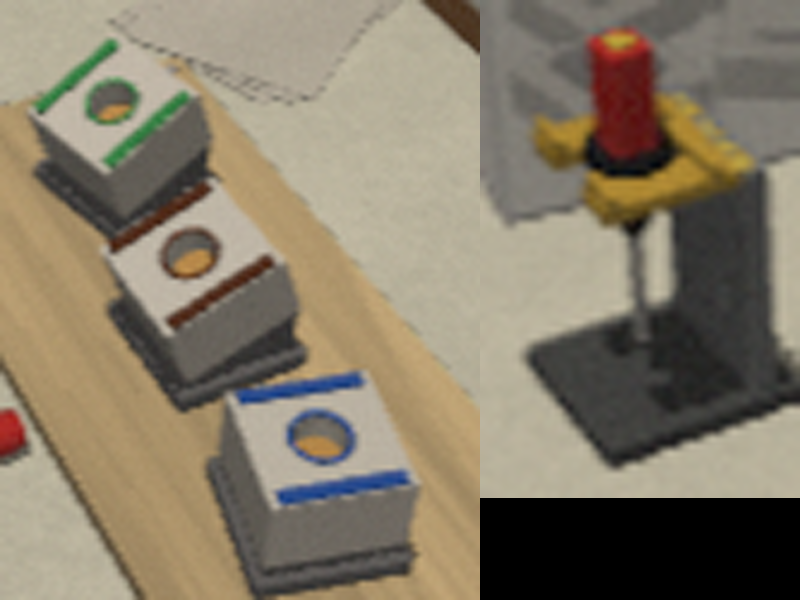

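Side crop: mouths at (112,101) green, (190,253) brown and (321,436) blue. The handle top is at (622,40), and the tester hangs upright with the fork open to the left (−x).

```bash
sed -i 's/    c=np.stack/    d=np.broadcast_to(d,u.shape)\n    c=np.stack/' h.py
python3 - <<'E'
from h import *
np.set_printoptions(precision=4,suppress=True)
c=lambda x,y:(260+(x+.5)/4.8-.5,160+(y+.5)/4.8-.5)
for n,p,z in(('green',(112,101),.099),('brown',(190,253),.099),('blue',(321,436),.09)): print('side',n,ray('side',*c(*p),z))
print('side handle top',ray('side',(142.5)/7.11+204.5,40.5/7.11+114.5,.2))
X,d=cloud('top')
reg=np.zeros_like(d,bool); reg[160:200,128:172]=1
m=reg&(d>0)&(X[...,2]>.125)&(X[...,2]<.155)
v,u=np.nonzero(m); Q=ray('top',u,v,.14)[:,:2]
print('fork rect',cv2.minAreaRect((Q*1000).astype(np.float32)),Q.min(0),Q.max(0))
S=set(zip(v,u))
for r in range(164,196): print(r,''.join('#' if (r,k) in S else ('H' if X[r,k,2]>.155 else '.') for k in range(128,172)))
m2=reg&(X[...,2]>.19)&(X[...,2]<.22)&(d>0); v,u=np.nonzero(m2); Q=ray('top',u,v,.2); print('handle top',len(u),Q.mean(0),cv2.minAreaRect((Q[:,:2]*1000).astype(np.float32)))
for n,cx in(('green',(.616,.0526)),('brown',(.596,-.0895))):
    r=np.hypot(X[...,0]-cx[0],X[...,1]-cx[1]); m=(r<.04)&(X[...,2]>.078)&(d>0)&(r>.02)
    q=X[m]-X[m].mean(0); n3=np.linalg.svd(q)[2][2]; n3*=np.sign(n3[2]); print(n,'normal',n3,'yaw',np.arctan2(-n3[1],-n3[0]),m.sum())
E
```

```text
side green [0.6133 0.0548 0.099 ]
side brown [ 0.5929 -0.0871  0.099 ]
side blue [ 0.5953 -0.2282  0.09  ]
side handle top [0.5192 0.2999 0.2   ]
fork rect ((529.7734985351562, 298.7907409667969), (84.48721313476562, 90.2665023803711), 6.296723365783691) [0.4862 0.2566] [0.576  0.3477]
164 ............................................
165 ............................##..............
166 .................##############.............
167 ......#########################.............
168 ....###########################.............
169 ....##########################..............
170 ....#########################...............
171 .....################H#######...............
172 ......#######################...............
173 .....#######HHHHH############...............
174 .....####HHHHHHHHH##..########..............
175 ......###HHHHHHHHHH##.########..............
176 ......###HHHHHHHHHHH#####H####..............
177 ......####HHHHHHHHHH##########..............
178 ......####HHHHHHHHHH##########..............
179 ......####HHHHHHHHHH##########..............
180 ......####HHHHHHHHHH#####
[... 325 characters left out ...]
#######........########..............
188 ......########......H.########..............
189 ......########.........####.................
190 ......########..............................
191 ............................................
192 ..H.........................................
193 ............................................
194 ............................................
195 ............................................
handle top 58 [0.5195 0.2974 0.2   ] ((519.7157592773438, 297.3699645996094), (23.715667724609375, 27.11748695373535), 0.898497998714447)
green normal [-0.3433 -0.0915  0.9348] yaw 0.2604465255046039 305
brown normal [-0.3516 -0.0279  0.9357] yaw 0.07906198348720593 309
```

```bash
cat > to.py <<'E'
from h import *
import sys
def to(x,y,z,psi=None):
    o=robot.get_obs(); M=rot(o['tool_rot']); p=np.array(o['position'])
    cur=np.arctan2(M[1,1],M[0,1])-np.pi/2
    d=M.T@(np.array([x,y,z])-p)/.2
    t=0 if psi is None else -(psi-cur)/np.pi
    print('t',round(o['time'],2),'pos',p.round(4),'psi',round(cur,3),'tilt',M[:,2].round(3),'F',np.round(o['ft_force'],1),'w',round(o['grip_width'],4),'gf',round(o['grip_force'],1))
    print('cmd',d.round(3),'turn',round(t,3))
if __name__=='__main__': to(*map(float,sys.argv[1:]))
E

```

Emit:
move_arm --motion "1 -1 -0.5 0 -0.1; 1 -1 -0.5 0 -0.1; 1 -1 -0.5 0 -0.1; 1 -1 -0.5 0 -0.1; 1 -1 -0.5 0 -0.1; 1 -1 -0.5 0 -0.1"

```text
time: 0.6
position: [0.3228, 0.4587, 0.2302]
tool_rot: [-0.035, 0.999, -0.001, 0.0]
ft_force: [-0.2, -0.2, 0.6]
grip_width: 0.0869
grip_force: 0.0
```

```bash
python3 to.py .5194 .2985 .24 .1
```

```text
t 0.6 pos [0.3228 0.4587 0.2302] psi 0.07 tilt [ 0.001 -0.002 -1.   ] F [-0.2 -0.2  0.6] w 0.0869 gf 0.0
cmd [-0.925 -0.868 -0.047] turn -0.01
```

Emit:
move_arm --motion "1 -0.925 -0.868 -0.047 -0.01; 1 -0.925 -0.868 -0.047 -0.01; 1 -0.925 -0.868 -0.047 -0.01; 1 -0.925 -0.868 -0.047 -0.01; 1 -0.925 -0.868 -0.047 -0.01; 1 -0.925 -0.868 -0.047 -0.01; 1 -0.925 -0.868 -0.047 -0.01; 1 -0.925 -0.868 -0.047 -0.01; 1 -0.925 -0.868 -0.047 -0.01"

```text
time: 1.35
position: [0.5162, 0.3018, 0.2393]
tool_rot: [-0.051, 0.999, 0.0, -0.001]
ft_force: [-0.7, -0.5, -0.3]
grip_width: 0.0871
grip_force: 0.0
```

```bash
python3 to.py .5194 .2985 .164 .1
```

```text
t 1.35 pos [0.5162 0.3018 0.2393] psi 0.103 tilt [-0.002 -0.    -1.   ] F [-0.7 -0.5 -0.3] w 0.0871 gf 0.0
cmd [-0.015 -0.018  0.376] turn 0.001
```

Emit:
move_arm --motion "1 -0.015 -0.018 0.1 0; 1 -0.015 -0.018 0.25 0; 1 -0.015 -0.018 0.376 0; 1 -0.015 -0.018 0.376 0; -0.1 -0.015 -0.018 0.376 0; -0.1 -0.015 -0.018 0.376 0; -0.1 -0.015 -0.018 0.376 0; -1 -0.015 -0.018 0.376 0; -1 -0.015 -0.018 0.376 0; -1 -0.015 -0.018 0.376 0; -1 -0.015 -0.018 0.376 0; -1 -0.015 -0.018 0.376 0" --newtons 15

```text
time: 2.35
position: [0.5204, 0.2987, 0.165]
tool_rot: [-0.052, 0.999, 0.0, 0.0]
ft_force: [-0.5, -0.0, 0.7]
grip_width: 0.0418
grip_force: 0.0
```

```bash
python3 to.py .5194 .2985 .2 .1
```

```text
t 2.35 pos [0.5204 0.2987 0.165 ] psi 0.104 tilt [ 0.  0. -1.] F [-0.5 -0.   0.7] w 0.0418 gf 0.0
cmd [ 0.005 -0.001 -0.175] turn 0.001
```

Emit:
move_arm --motion "-1 0 0 0 0; -1 0 0 0 0; -1 0 0 0 0; -1 0 0 0 0; -1 0 0 0 0; -1 0 0 0 0; -1 0 0 0 0; -1 0 0 -0.1 0; -1 0 0 -0.175 0; -1 0 0 -0.175 0; -1 0 0 -0.175 0" --newtons 15

```text
time: 3.27
position: [0.5205, 0.2988, 0.2001]
tool_rot: [-0.052, 0.999, 0.0, 0.001]
ft_force: [-0.7, -0.5, -1.7]
grip_width: 0.0246
grip_force: 14.4
```

```bash
python3 to.py .5194 .2985 .2 .1; python3 - <<'E'
from h import *
p,d=snap('side'); q,e=snap('top')
a=cv2.resize(p[90:190,180:280,::-1],(500,500),interpolation=cv2.INTER_CUBIC)
b=cv2.resize(q[140:210,120:190,::-1],(300,300),interpolation=cv2.INTER_CUBIC)
o=np.zeros((500,800,3),np.uint8); o[:,:500]=a; o[:300,500:]=b; cv2.imwrite('pics/lift.png',o)
E
```

```text
t 3.27 pos [0.5205 0.2988 0.2001] psi 0.104 tilt [ 0.001  0.    -1.   ] F [-0.7 -0.5 -1.7] w 0.0246 gf 14.4
cmd [ 0.006 -0.001  0.   ] turn 0.001
```

View pics/lift.png

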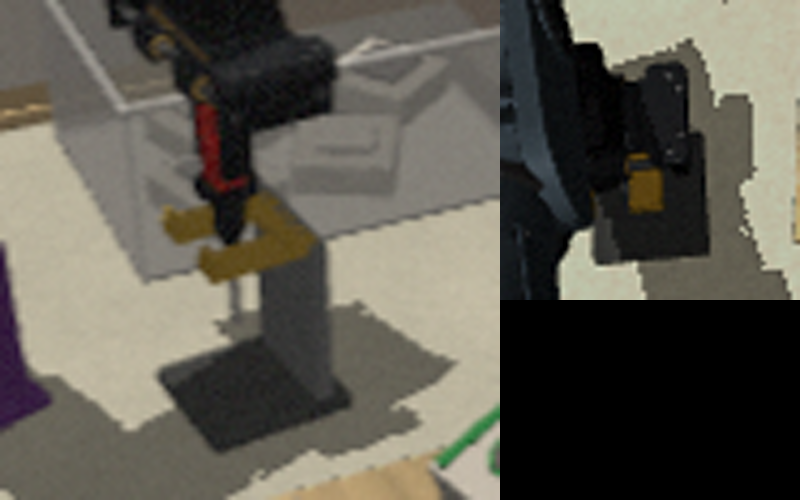

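The tester is held upright and lifted clear of the fork. Next I lift higher and carry it to brown.

Emit:
move_arm --motion "-1 0 0 -0.2 0; -1 0 0 -0.35 0; -1 0 0 -0.45 0; -1 0 -0.2 -0.45 0; -1 0 -0.4 -0.45 0; -1 0 -0.6 -0.45 0; -1 0 -0.8 -0.45 0; -1 0 -1 -0.45 0; -1 0 -1 -0.45 0" --newtons 15

```text
time: 4.12
position: [0.5415, 0.093, 0.2884]
tool_rot: [-0.049, 0.999, -0.002, -0.001]
ft_force: [0.6, 0.5, -1.4]
grip_width: 0.024
grip_force: 14.7
```

```bash
python3 to.py .5945 -.0883 .285 .04
```

```text
t 4.12 pos [0.5415 0.093  0.2884] psi 0.097 tilt [-0.002 -0.004 -1.   ] F [ 0.6  0.5 -1.4] w 0.024 gf 14.7
cmd [-0.176 -0.928  0.021] turn 0.018
```

Emit:
move_arm --motion "-1 -0.04 -0.19 0.02 0.018; -1 -0.08 -0.38 0.02 0.018; -1 -0.12 -0.57 0.02 0.018; -1 -0.16 -0.75 0.02 0.018; -1 -0.176 -0.87 0.02 0.018; -1 -0.176 -0.928 0.02 0.018; -1 -0.176 -0.928 0.02 0.018; -1 -0.176 -0.928 0.02 0.018; -1 -0.176 -0.928 0.02 0.018" --newtons 15

```text
time: 4.87
position: [0.5943, -0.0792, 0.2852]
tool_rot: [-0.024, 1.0, 0.001, -0.001]
ft_force: [0.2, 0.0, -0.8]
grip_width: 0.0242
grip_force: 14.7
```

```bash
python3 to.py .5945 -.0883 .240 .04; python3 - <<'E'
from h import *
p,d=snap('side')
a=cv2.resize(p[130:250,230:350,::-1],(600,600),interpolation=cv2.INTER_CUBIC)
cv2.imwrite('pics/br1.png',a)
E
```

```text
t 4.87 pos [ 0.5943 -0.0792  0.2852] psi 0.048 tilt [-0.002  0.002 -1.   ] F [ 0.2  0.  -0.8] w 0.0242 gf 14.7
cmd [ 0.001 -0.046  0.226] turn 0.003
```

View pics/br1.png

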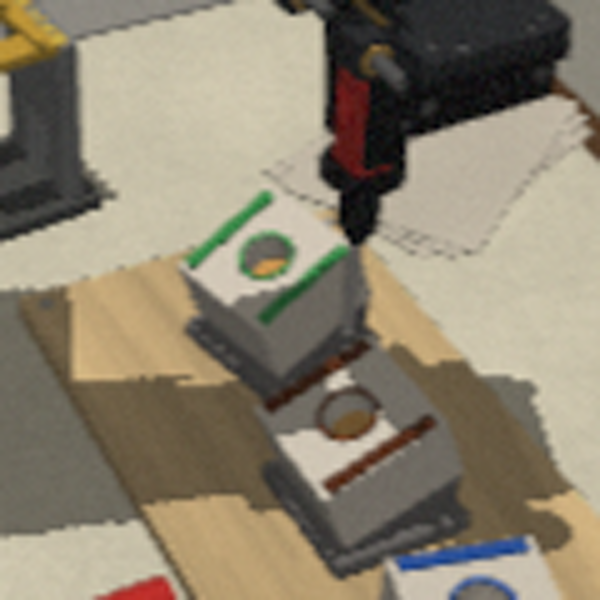

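The tester is still upright in the grip. I move over the brown mouth and go in partway.

Emit:
move_arm --motion "-1 0 -0.046 0.05 0; -1 0 -0.046 0.1 0; -1 0 -0.046 0.15 0; -1 0 -0.046 0.2 0; -1 0 -0.046 0.226 0; -1 0 -0.046 0.24 0; -1 0 -0.046 0.255 0; -1 0 -0.046 0.27 0; -1 0 -0.046 0.285 0; -1 0 -0.046 0.3 0; -1 0 -0.046 0.3 0; -1 0 -0.046 0.3 0" --newtons 15

```text
time: 5.92
position: [0.5957, -0.0903, 0.2257]
tool_rot: [-0.024, 1.0, 0.0, -0.0]
ft_force: [0.0, 0.2, -1.1]
grip_width: 0.0241
grip_force: 14.7
```

```bash
python3 to.py .5945 -.0883 .220 .04
```

```text
t 5.92 pos [ 0.5957 -0.0903  0.2257] psi 0.047 tilt [-0.  0. -1.] F [ 0.   0.2 -1.1] w 0.0241 gf 14.7
cmd [0.005 0.01  0.029] turn 0.002
```

Emit:
move_arm --motion "-1 0.01 0.01 0.01 0; -1 0.04 0.01 0.018 0; -1 0.07 0.01 0.018 0; -1 0.1 0.01 0.02 0; -1 0.13 0.01 0.023 0; -1 0.16 0.01 0.026 0; -1 0.16 0.01 0.026 0" --newtons 12

```text
time: 6.5
position: [0.5623, -0.0898, 0.2208]
tool_rot: [-0.023, 1.0, -0.0, -0.0]
ft_force: [0.5, 0.0, -1.6]
grip_width: 0.0238
grip_force: 12.0
```

```bash
python3 to.py .5357 -.0883 .212 .04;python3 - <<'E'
from h import *
p,d=snap('side')
a=cv2.resize(p[140:230,250:340,::-1],(600,600),interpolation=cv2.INTER_CUBIC)
cv2.imwrite('pics/br2.png',a)
E
```

```text
t 6.5 pos [ 0.5623 -0.0898  0.2208] psi 0.047 tilt [-0.001 -0.    -1.   ] F [ 0.5  0.  -1.6] w 0.0238 gf 12.0
cmd [0.132 0.014 0.044] turn 0.002
```

View pics/br2.png

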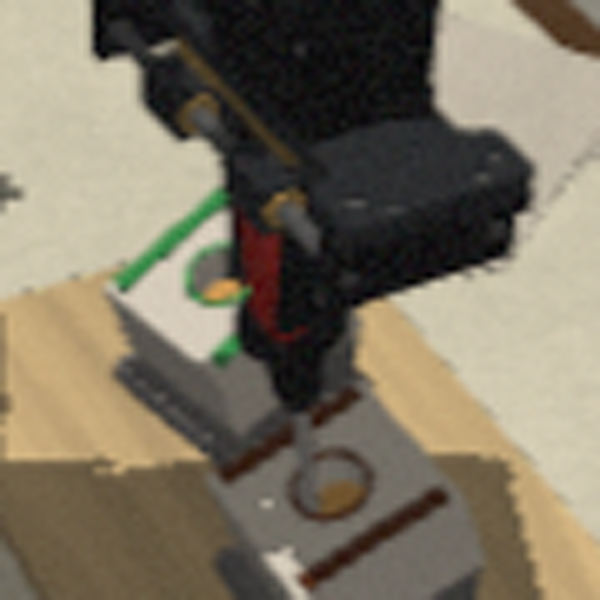

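The tester is pivoting in the pads, with its tip held by the well's near wall and little force. I continue the lever.

Emit:
move_arm --motion "-1 0.03 0.01 0.006 0; -1 0.06 0.01 0.013 0; -1 0.09 0.01 0.022 0; -1 0.12 0.01 0.032 0; -1 0.135 0.01 0.038 0; -1 0.135 0.01 0.038 0; -1 0.135 0.01 0.038 0" --newtons 12

```text
time: 7.13
position: [0.5354, -0.0888, 0.2125]
tool_rot: [-0.024, 1.0, 0.0, -0.001]
ft_force: [0.5, -0.0, -1.2]
grip_width: 0.0242
grip_force: 12.0
```

```bash
python3 to.py .5457 -.0883 .212 .04;python3 - <<'E'
from h import *
p,d=snap('side')
a=cv2.resize(p[140:230,250:340,::-1],(600,600),interpolation=cv2.INTER_CUBIC)
cv2.imwrite('pics/br3.png',a)
E
```

```text
t 7.13 pos [ 0.5354 -0.0888  0.2125] psi 0.047 tilt [-0.003  0.001 -1.   ] F [ 0.5 -0.  -1.2] w 0.0242 gf 12.0
cmd [-0.051  0.     0.002] turn 0.002
```

View pics/br3.png

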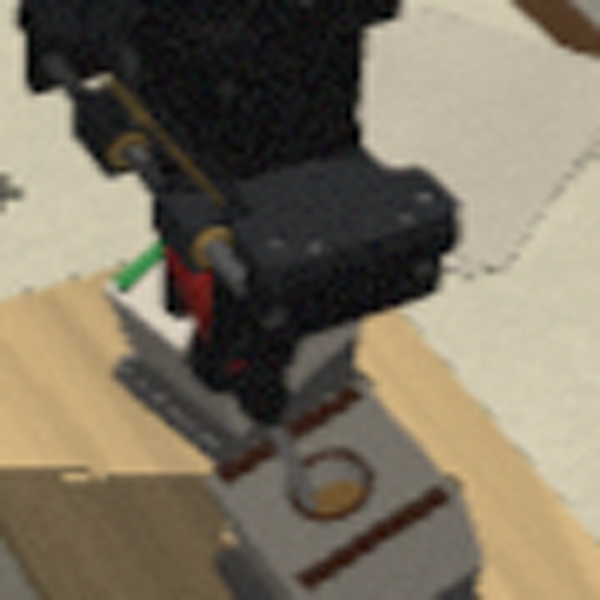

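The tester is tilted along the brown well with its tip at the near wall. I centre it on the axis and feel down the well.

Emit:
move_arm --motion "-1 -0.03 0 -0.011 0; -1 -0.0565 0 -0.0205 0; -1 -0.0565 0 -0.0205 0; -1 -0.058 0 -0.016 0; -1 -0.06 0 -0.011 0; -1 -0.062 0 -0.006 0; -1 -0.0635 0 -0.001 0; -1 -0.065 0 0.003 0; -1 -0.065 0 0.003 0; -1 -0.065 0 0.003 0" --newtons 25

```text
time: 8.02
position: [0.5494, -0.0884, 0.2122]
tool_rot: [-0.024, 1.0, 0.0, -0.0]
ft_force: [-0.1, 0.7, -0.6]
grip_width: 0.0237
grip_force: 25.0
```

```bash
python3 to.py .5488 -.0883 .212 .04
```

```text
t 8.02 pos [ 0.5494 -0.0884  0.2122] psi 0.047 tilt [-0.  0. -1.] F [-0.1  0.7 -0.6] w 0.0237 gf 25.0
cmd [0.003 0.001 0.001] turn 0.002
```

Emit:
move_arm --motion "-1 -0.002 0 0.005 0; -1 -0.0035 0 0.01 0; -1 -0.005 0 0.015 0; -1 -0.007 0 0.019 0; -1 -0.007 0 0.019 0; -1 -0.007 0 0.019 0"

```text
time: 8.52
position: [0.551, -0.0885, 0.2088]
tool_rot: [-0.024, 1.0, -0.0, 0.0]
ft_force: [-1.5, 0.3, 1.2]
grip_width: 0.0235
grip_force: 25.0
```

```bash
python3 to.py .5488 -.0883 .212 .04
```

```text
t 8.52 pos [ 0.551  -0.0885  0.2088] psi 0.047 tilt [ 0. -0. -1.] F [-1.5  0.3  1.2] w 0.0235 gf 25.0
cmd [ 0.011  0.001 -0.016] turn 0.002
```

Contact felt at about 3 N. I press 2.5 mm more and hold.

Emit:
move_arm --motion "-1 -0.002 0 0.006 0; -1 -0.004 0 0.012 0; -1 -0.004 0 0.012 0; -1 -0.004 0 0.012 0; -1 -0.004 0 0.012 0; -1 -0.004 0 0.012 0; -1 -0.004 0 0.012 0; -1 -0.004 0 0.012 0; -1 -0.004 0 0.012 0; -1 -0.004 0 0.012 0; -1 -0.004 0 0.012 0; -1 -0.004 0 0.012 0"

```text
time: 9.52
position: [0.5518, -0.0884, 0.2062]
tool_rot: [-0.024, 1.0, -0.0, 0.0]
ft_force: [-2.8, -0.5, 5.5]
grip_width: 0.0237
grip_force: 25.0
```

```bash
python3 to.py .5967 -.2296 .285 .04
```

```text
t 9.52 pos [ 0.5518 -0.0884  0.2062] psi 0.047 tilt [ 0. -0. -1.] F [-2.8 -0.5  5.5] w 0.0237 gf 25.0
cmd [-0.191 -0.716 -0.394] turn 0.002
```

Total about 7.4 N along the axis, held over 0.8 s. I retract along the axis and go to blue.

Emit:
move_arm --motion "-1 0.015 0 -0.04 0; -1 0.035 0 -0.095 0; -1 0.055 0 -0.15 0; -1 0.075 0 -0.2 0; -1 0.075 -0.05 -0.25 0; -1 0.065 -0.2 -0.25 0; -1 0.06 -0.37 -0.25 0; -1 0.05 -0.54 -0.25 0; -1 0.048 -0.67 -0.25 0; -1 0.048 -0.705 -0.25 0; -1 0.048 -0.705 -0.25 0; -1 0.048 -0.705 -0.25 0"

```text
time: 10.52
position: [0.5482, -0.229, 0.2563]
tool_rot: [-0.023, 1.0, 0.001, -0.0]
ft_force: [0.4, -1.3, -1.6]
grip_width: 0.024
grip_force: 25.0
```

```bash
python3 to.py .5487 -.2296 .207 .047;python3 - <<'E'
from h import *
p,d=snap('side')
a=cv2.resize(p[170:290,270:390,::-1],(600,600),interpolation=cv2.INTER_CUBIC)
cv2.imwrite('pics/bl1.png',a)
E
```

```text
t 10.52 pos [ 0.5482 -0.229   0.2563] psi 0.046 tilt [-0.001  0.001 -1.   ] F [ 0.4 -1.3 -1.6] w 0.024 gf 25.0
cmd [-0.003 -0.003  0.247] turn -0.0
```

View pics/bl1.png

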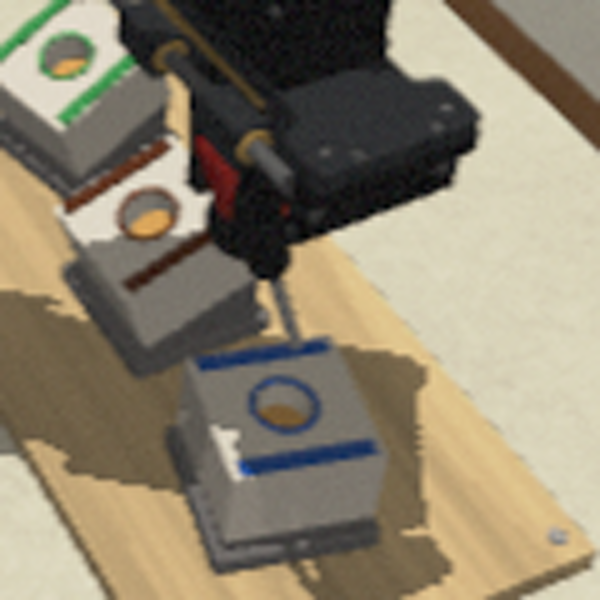

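The crop shows the tilted tester with its tip at (298,345), above the blue mouth at (284,405). I check this against the expected tip position.

```bash
python3 - <<'E'
from h import *
print(ray('side',270+298.5/5-.5,170+345.5/5-.5,.130), ray('side',270+284.5/5-.5,170+405.5/5-.5,.09))
E
```

```text
[ 0.59923258 -0.22544119  0.13      ] [ 0.59488526 -0.22856789  0.09      ]
```

Emit:
move_arm --motion "-1 -0.003 -0.003 0.05 0; -1 -0.003 -0.003 0.11 0; -1 -0.003 -0.003 0.17 0; -1 -0.003 -0.003 0.2 0; -1 -0.003 -0.003 0.22 0; -1 -0.003 -0.003 0.235 0; -1 -0.003 -0.003 0.247 0; -1 -0.003 -0.003 0.247 0" --newtons 12

```text
time: 11.23
position: [0.5495, -0.23, 0.2066]
tool_rot: [-0.024, 1.0, 0.0, -0.0]
ft_force: [-0.5, -0.4, -1.3]
grip_width: 0.0239
grip_force: 12.0
```

```bash
python3 to.py .5797 -.2296 .207 .047
```

```text
t 11.23 pos [ 0.5495 -0.23    0.2066] psi 0.048 tilt [-0.  0. -1.] F [-0.5 -0.4 -1.3] w 0.0239 gf 12.0
cmd [-0.151 -0.005 -0.002] turn 0.0
```

Emit:
move_arm --motion "-1 -0.03 0 0 0; -1 -0.06 0 -0.006 0; -1 -0.09 0 -0.016 0; -1 -0.12 0 -0.024 0; -1 -0.15 0 -0.03 0; -1 -0.18 0 -0.036 0; -1 -0.21 0 -0.04 0; -1 -0.24 0 -0.042 0; -1 -0.27 0 -0.044 0; -1 -0.29 0 -0.045 0; -1 -0.29 0 -0.045 0; -1 -0.29 0 -0.045 0" --newtons 12

```text
time: 12.23
position: [0.6082, -0.2272, 0.2155]
tool_rot: [-0.024, 1.0, 0.0, 0.001]
ft_force: [-0.0, -0.7, -0.2]
grip_width: 0.024
grip_force: 12.0
```

```bash
python3 to.py .5967 -.2296 .216 .047; python3 - <<'E'
from h import *
p,d=snap('side'); t,e=snap('top')
a=cv2.resize(p[165:265,270:370,::-1],(500,500),interpolation=cv2.INTER_CUBIC)
cv2.imwrite('pics/bl2.png',a)
# numeric: red/dark profile – shaft columns above the mouth
for r in range(222,252): print(r,' '.join(f'{int(x):3d}' for x in p[r,310:345].mean(1)))
E
```

```text
t 12.23 pos [ 0.6082 -0.2272  0.2155] psi 0.047 tilt [ 0.002  0.    -1.   ] F [-0.  -0.7 -0.2] w 0.024 gf 12.0
cmd [ 0.058 -0.009 -0.002] turn 0.0
222 113 115 118 114 114 114 118 116 116 114 114 123 150 173 174 172 134  42  21  20  20  14  28  42  58  54  46  36  17  19  20  26  26  23  52
223 117 115 117 111 116 115 112 115 115 114 115 116 145 171 171 172 157 101  24  20  22  23  23  34  37  43  37  23  11  17  18  21  13  25 106
224 115 118 114 117 115 116 114 116 115 114 117 122 148 169 169 168 169 143  68  28  24  23  28  24  29  29  25  19  23  25  17  25  10  24 142
225 115 116 114 116 115 113 114 116 113 116 105  94 146 179 173 170 170 168 149  97  22  27  20  30  28  12  20  19  20  21  19  25  25 108 177
226 116 115 116 115 114 114 115 115 110  94  74 111 164 183 179 172 170 172 169 133  44  23  21  25  26  22  20  24  24  19  15  27 101 160 193
227 115 114 114 115 115 112 116 108  83  66  62 115 165 183 183 178 173 171 168 137  44  21  12  15  21  19  28  24  20  71  96 140 180 184 181
228 113 115 113 115 116 106  86  72  64  62  60 138 181 183 184 180 174 172 169 130  26  
[... 2666 characters left out ...]
 170 116 113 115 114 115 100  79  74  95 111 115 114 115  97  84  93  91  99 113 114 110 116 115 114 115 112  97  91  89  87
248 210 208 205 206 202 202 198 200 201 177 124 105 107 111 116 116 116 119 103  93 100  87  78  99 114 117 115 114 115 114 115 108  98  93  87
249 188 210 209 209 210 210 209 209 208 175  94  88 111 113 118 119 119 114 100 104 100  83  69  94 113 113 114 115 115 113 115 112 101  93  90
250 166 207 209 208 208 209 209 210 209 182  98  96 113 114 114 110 113 110 111 111 101  92  97  98  99 111 115 116 112 116 117 113 108 100  96
251 139 191 210 210 208 209 209 207 210 177 104  99 103  98  91  89  91  93  99 112 105  91  94  86 100 112 112 117 114 116 117 113 113 105  96
```

```bash
python3 - <<'E'
from h import *
m=robot.camera_model('side');K=np.array(m['mtx']);A=rot(m['attitude']);o=np.array(m['position'])
def pr(p):
    c=A.T@(np.array(p)-o); c=K@c; return (c[:2]/c[2]).round(1)
g=np.array([.6082,-.2272,.2265])
for th in(-.1,0,.1,.2): print(th,[pr(g+L*np.array([np.sin(th),0,-np.cos(th)])) for L in(80,95,110,125,140) for L in[L/1000]])
E
```

```text
-0.1 [array([330.8, 234.3]), array([329.5, 238.6]), array([328.2, 242.8]), array([327., 247.]), array([325.8, 251. ])]
0 [array([333.6, 233.4]), array([332.8, 237.6]), array([332. , 241.6]), array([331.2, 245.6]), array([330.5, 249.5])]
0.1 [array([336.4, 232.3]), array([336.1, 236.3]), array([335.8, 240.1]), array([335.5, 243.9]), array([335.2, 247.6])]
0.2 [array([339.3, 231. ]), array([339.4, 234.7]), array([339.6, 238.4]), array([339.8, 241.9]), array([339.9, 245.3])]
```

The tester is upright again: the shaft pixels match θ=0 and the tip is at the wall as expected. I centre it and feel down blue.

Emit:
move_arm --motion "-1 0.03 -0.009 -0.005 0; -1 0.058 -0.009 -0.005 0; -1 0.058 -0.009 -0.005 0; -1 0.058 -0.009 0.005 0; -1 0.058 -0.009 0.013 0; -1 0.058 -0.009 0.02 0; -1 0.058 -0.009 0.025 0; -1 0.058 -0.009 0.025 0; -1 0.058 -0.009 0.025 0" --newtons 25

```text
time: 13.08
position: [0.5959, -0.2298, 0.2106]
tool_rot: [-0.024, 1.0, 0.0, -0.0]
ft_force: [-0.2, -0.5, -0.4]
grip_width: 0.0241
grip_force: 25.0
```

```bash
python3 to.py .5967 -.2296 .208 .047
```

```text
t 13.08 pos [ 0.5959 -0.2298  0.2106] psi 0.047 tilt [-0.  0. -1.] F [-0.2 -0.5 -0.4] w 0.0241 gf 25.0
cmd [-0.004  0.001  0.013] turn 0.0
```

Emit:
move_arm --motion "-1 0 0 0.006 0; -1 0 0 0.012 0; -1 0 0 0.018 0; -1 0 0 0.024 0; -1 0 0 0.024 0; -1 0 0 0.024 0"

```text
time: 13.58
position: [0.5961, -0.2299, 0.2065]
tool_rot: [-0.024, 1.0, -0.0, 0.0]
ft_force: [-0.8, 0.6, 2.8]
grip_width: 0.024
grip_force: 25.0
```

```bash
python3 to.py .5967 -.2296 .208 .047
```

```text
t 13.58 pos [ 0.5961 -0.2299  0.2065] psi 0.047 tilt [ 0.001 -0.    -1.   ] F [-0.8  0.6  2.8] w 0.024 gf 25.0
cmd [-0.003  0.002 -0.007] turn 0.0
```

Contact at about 4 N. I press 2 mm more and hold.

Emit:
move_arm --motion "-1 0 0 0.006 0; -1 0 0 0.011 0; -1 0 0 0.011 0; -1 0 0 0.011 0; -1 0 0 0.011 0; -1 0 0 0.011 0; -1 0 0 0.011 0; -1 0 0 0.011 0; -1 0 0 0.011 0; -1 0 0 0.011 0; -1 0 0 0.011 0; -1 0 0 0.011 0"

```text
time: 14.58
position: [0.5962, -0.23, 0.2045]
tool_rot: [-0.024, 1.0, -0.0, 0.001]
ft_force: [-0.6, 0.0, 5.1]
grip_width: 0.0237
grip_force: 25.0
```

```bash
python3 to.py .6146 .0537 .265 .25
```

```text
t 14.58 pos [ 0.5962 -0.23    0.2045] psi 0.047 tilt [ 0.001 -0.001 -1.   ] F [-0.6  0.   5.1] w 0.0237 gf 25.0
cmd [-0.159  1.412 -0.303] turn -0.065
```

Emit:
move_arm --motion "-1 0 0 -0.1 0; -1 0 0 -0.2 0; -1 0 0 -0.3 0; -1 0 0.1 -0.35 -0.02; -1 -0.05 0.28 -0.35 -0.04; -1 -0.08 0.46 -0.35 -0.065; -1 -0.1 0.64 -0.35 -0.065; -1 -0.1 0.82 -0.35 -0.065; -1 -0.1 1 -0.35 -0.065; -1 -0.1 1 -0.35 -0.065"

```text
time: 15.42
position: [0.6045, -0.0221, 0.2726]
tool_rot: [-0.128, 0.992, 0.003, -0.001]
ft_force: [-0.9, -0.1, -1.9]
grip_width: 0.0241
grip_force: 25.0
```

```bash
python3 to.py .6146 .0537 .265 .25
```

```text
t 15.42 pos [ 0.6045 -0.0221  0.2726] psi 0.257 tilt [-0.004  0.005 -1.   ] F [-0.9 -0.1 -1.9] w 0.0241 gf 25.0
cmd [-0.145  0.353  0.04 ] turn 0.002
```

Emit:
move_arm --motion "-1 -0.06 0.15 0.02 0; -1 -0.12 0.3 0.04 0; -1 -0.145 0.353 0.04 0; -1 -0.145 0.353 0.04 0; -1 -0.145 0.353 0.04 0; -1 -0.145 0.353 0.04 0"

```text
time: 15.92
position: [0.6169, 0.0452, 0.2655]
tool_rot: [-0.125, 0.992, -0.001, -0.0]
ft_force: [0.5, 0.8, -1.2]
grip_width: 0.0235
grip_force: 25.0
```

```bash
python3 to.py .6150 .0537 .226 .25
```

```text
t 15.92 pos [0.6169 0.0452 0.2655] psi 0.251 tilt [-0.    -0.001 -1.   ] F [ 0.5  0.8 -1.2] w 0.0235 gf 25.0
cmd [-0.002  0.044  0.197] turn 0.0
```

Emit:
move_arm --motion "-1 0 0.036 0.05 0; -1 0 0.036 0.1 0; -1 0 0.036 0.125 0; -1 0 0.036 0.14 0; -1 0 0.036 0.14 0; -1 0 0.036 0.14 0"

```text
time: 16.42
position: [0.6151, 0.0531, 0.2374]
tool_rot: [-0.125, 0.992, 0.0, -0.0]
ft_force: [-0.4, 0.4, -1.7]
grip_width: 0.0239
grip_force: 25.0
```

```bash
python3 to.py .6150 .0537 .222 .25
```

```text
t 16.42 pos [0.6151 0.0531 0.2374] psi 0.251 tilt [-0.001 -0.    -1.   ] F [-0.4  0.4 -1.7] w 0.0239 gf 25.0
cmd [-0.     0.003  0.077] turn 0.0
```

Emit:
move_arm --motion "-1 0 0.003 0.03 0; -1 0 0.003 0.06 0; -1 0.01 0.003 0.076 0; -1 0.04 0.003 0.076 0; -1 0.075 0.003 0.077 0; -1 0.11 0.003 0.079 0; -1 0.145 0.003 0.083 0; -1 0.18 0.003 0.089 0; -1 0.215 0.003 0.096 0; -1 0.25 0.003 0.106 0; -1 0.29 0.003 0.118 0; -1 0.29 0.003 0.118 0" --newtons 12

```text
time: 17.42
position: [0.5564, 0.0392, 0.2137]
tool_rot: [-0.125, 0.992, 0.0, -0.002]
ft_force: [1.0, 0.1, -0.9]
grip_width: 0.024
grip_force: 12.0
```

```bash
python3 to.py .5594 .0394 .213 .25; python3 - <<'E'
from h import *
p,d=snap('side'); o=robot.get_obs(); print(o['position'],o['ft_force'])
m=robot.camera_model('side');K=np.array(m['mtx']);A=rot(m['attitude']);c0=np.array(m['position'])
def pr(p):
    c=A.T@(np.array(p)-c0); c=K@c; return (c[:2]/c[2]).round(1)
M=rot(o['tool_rot']); g=np.array(o['position'])-.011*M[:,2]
for th in(.15,.25,.35,.45): print(th,[pr(g+L*(-np.sin(th)*M[:,0]+np.cos(th)*M[:,2])) for L in(.08,.095,.11,.125,.146)])
u=pr(g+.1*(-np.sin(.35)*M[:,0]+np.cos(.35)*M[:,2])).astype(int)
print(u)
for r in range(u[1]-10,u[1]+16): print(r,' '.join(f'{int(x):3d}' for x in p[r,u[0]-10:u[0]+14].mean(1)))
E
```

```text
t 17.42 pos [0.5564 0.0392 0.2137] psi 0.251 tilt [-0.003 -0.    -1.   ] F [ 1.   0.1 -0.9] w 0.024 gf 12.0
cmd [-0.015 -0.003  0.003] turn 0.0
[0.55687399 0.03935289 0.21363679] [ 0.47753631  0.11619967 -1.50541175]
0.15 [array([271.6, 174.7]), array([272.1, 178.4]), array([272.5, 182. ]), array([273. , 185.5]), array([273.6, 190.4])]
0.25 [array([273.7, 173.3]), array([274.5, 176.7]), array([275.3, 180. ]), array([276.1, 183.3]), array([277.2, 187.8])]
0.35 [array([275.7, 171.6]), array([276.9, 174.7]), array([278.1, 177.8]), array([279.2, 180.8]), array([280.8, 184.9])]
0.45 [array([277.7, 169.8]), array([279.2, 172.6]), array([280.7, 175.4]), array([282.2, 178.1]), array([284.2, 181.7])]
[277 175]
165  24  19  24  28  20  23  20  22  22  13  96 153 179 178 181 176 166 152 152 168 174 176 177 175
166  22  22  21  16  21  11  10  14  12  19  76 144 177 180 177 182 182 172 159 165 173 176 175 177
167  77  14  12  18  21  20  22  24  17  24  72 148 185 185 181 167 134 132 160 164 158 177 175 176
168 173 153 118  75  21  14  11  23  15  23  37 133 183 184 162 110  73  97 124 140 136 1
[... 1510 characters left out ...]

184  95 103 103 105 105 106 105 105 108 108  97  74  58  62  75  76  71  59  62  65  86 105 104  97
185  85  92 101 106 105 105 107 107 107 107 106 101  89  71  63  63  66  69  88 102 103 108  95  74
186  80  80  87 102 105 104 109 106 106 107 106 105 104 102 103 100 100 102 105 107 107  96  75  55
187  81  78  82  85 101 105 104 108 105 109 106 105 105 106 104 108 103 104 103 105  93  67  52  50
188  83  80  79  80  84  99 108 107 105 104 106 105 106 105 105 107 103 104 100  85  63  53  52  67
189  80  79  80  78  76  84  93 104 105 106 108 107 105 108 108 106 105 101  83  60  50  49  66  86
190  83  81  80  77  80  81  84  90 102 107 103 107 105 107 107 104  98  74  58  51  58  76  94  95
```

Emit:
move_arm --motion "-1 -0.03 0 -0.011 0; -1 -0.0565 0 -0.0205 0; -1 -0.0565 0 -0.0205 0; -1 -0.058 0 -0.016 0; -1 -0.06 0 -0.011 0; -1 -0.062 0 -0.006 0; -1 -0.0635 0 -0.001 0; -1 -0.065 0 0.003 0; -1 -0.067 0 0.008 0; -1 -0.067 0 0.008 0; -1 -0.067 0 0.008 0" --newtons 25

```text
time: 18.38
position: [0.5717, 0.0429, 0.2125]
tool_rot: [-0.125, 0.992, 0.0, -0.0]
ft_force: [0.4, 0.2, -1.7]
grip_width: 0.0237
grip_force: 25.0
```

```bash
python3 to.py .5694 .0426 .212 .25
```

```text
t 18.38 pos [0.5717 0.0429 0.2125] psi 0.251 tilt [-0.  0. -1.] F [ 0.4  0.2 -1.7] w 0.0237 gf 25.0
cmd [0.012 0.001 0.002] turn 0.0
```

Emit:
move_arm --motion "-1 0.006 0 0.005 0; -1 0.0045 0 0.01 0; -1 0.003 0 0.015 0; -1 0.001 0 0.019 0; -1 0.001 0 0.019 0; -1 0.001 0 0.019 0"

```text
time: 18.88
position: [0.5716, 0.0429, 0.2087]
tool_rot: [-0.125, 0.992, 0.0, -0.0]
ft_force: [0.1, 0.3, -1.2]
grip_width: 0.0238
grip_force: 25.0
```

```bash
python3 to.py .5694 .0426 .212 .25
```

```text
t 18.88 pos [0.5716 0.0429 0.2087] psi 0.251 tilt [-0. -0. -1.] F [ 0.1  0.3 -1.2] w 0.0238 gf 25.0
cmd [ 0.011  0.001 -0.017] turn 0.0
```

Not yet in contact at s≈17.5, so I go 4 mm further.

Emit:
move_arm --motion "-1 -0.002 0 0.005 0; -1 -0.0035 0 0.01 0; -1 -0.005 0 0.015 0; -1 -0.007 0 0.019 0; -1 -0.007 0 0.019 0; -1 -0.007 0 0.019 0"

```text
time: 19.38
position: [0.573, 0.0432, 0.2052]
tool_rot: [-0.125, 0.992, -0.0, 0.0]
ft_force: [-0.2, -0.1, 0.7]
grip_width: 0.0238
grip_force: 25.0
```

```bash
python3 to.py .5694 .0426 .212 .25
```

```text
t 19.38 pos [0.573  0.0432 0.2052] psi 0.251 tilt [ 0. -0. -1.] F [-0.2 -0.1  0.7] w 0.0238 gf 25.0
cmd [ 0.018  0.002 -0.034] turn 0.0
```

Emit:
move_arm --motion "-1 -0.003 0 0.008 0; -1 -0.0055 0 0.0155 0; -1 -0.0055 0 0.0155 0; -1 -0.0055 0 0.0155 0; -1 -0.0055 0 0.0155 0; -1 -0.0055 0 0.0155 0; -1 -0.0055 0 0.0155 0; -1 -0.0055 0 0.0155 0; -1 -0.0055 0 0.0155 0; -1 -0.0055 0 0.0155 0; -1 -0.0055 0 0.0155 0; -1 -0.0055 0 0.0155 0"

```text
time: 20.38
position: [0.574, 0.0435, 0.2024]
tool_rot: [-0.125, 0.992, -0.0, 0.0]
ft_force: [-2.3, -0.4, 5.5]
grip_width: 0.0241
grip_force: 25.0
```

```bash
python3 to.py .5694 .0426 .212 .25
```

```text
t 20.38 pos [0.574  0.0435 0.2024] psi 0.252 tilt [ 0. -0. -1.] F [-2.3 -0.4  5.5] w 0.0241 gf 25.0
cmd [ 0.023  0.002 -0.048] turn 0.0
```

Green got about 7 N and held. I back out partway and lever the tester upright against the far edge of green.

Emit:
move_arm --motion "-1 0.01 0 -0.028 0; -1 0.0205 0 -0.0565 0; -1 -0.015 0 -0.0565 0; -1 -0.05 0 -0.061 0; -1 -0.085 0 -0.07 0; -1 -0.12 0 -0.08 0; -1 -0.155 0 -0.089 0; -1 -0.19 0 -0.095 0; -1 -0.225 0 -0.1 0; -1 -0.257 0 -0.102 0; -1 -0.257 0 -0.102 0; -1 -0.257 0 -0.102 0" --newtons 12

```text
time: 21.38
position: [0.625, 0.0565, 0.2224]
tool_rot: [-0.125, 0.992, -0.0, 0.001]
ft_force: [0.2, 0.3, -1.1]
grip_width: 0.0243
grip_force: 12.0
```

```bash
python3 to.py .6146 .0537 .222 .25;  python3 - <<'E'
from h import *
p,d=snap('side'); o=robot.get_obs(); print(o['position'],o['ft_force'])
m=robot.camera_model('side');K=np.array(m['mtx']);A=rot(m['attitude']);c0=np.array(m['position'])
def pr(p):
    c=A.T@(np.array(p)-c0); c=K@c; return (c[:2]/c[2]).round(1)
M=rot(o['tool_rot']); g=np.array(o['position'])-.011*M[:,2]
for th in(-.1,0,.1,.2): print(th,[pr(g+L*(-np.sin(th)*M[:,0]+np.cos(th)*M[:,2])) for L in(.08,.095,.11,.125,.146)])
u=pr(g+.11*M[:,2]).astype(int)
print(u[0]-10)
for r in range(u[1]-8,u[1]+10): print(r,' '.join(f'{int(x):3d}' for x in p[r,u[0]-10:u[0]+14].mean(1)))
E
```

```text
t 21.38 pos [0.625  0.0565 0.2224] psi 0.252 tilt [ 0.002  0.    -1.   ] F [ 0.2  0.3 -1.1] w 0.0243 gf 12.0
cmd [ 0.054 -0.001  0.002] turn 0.001
[0.62482009 0.05637228 0.2225224 ] [-0.08075407 -0.01389307 -1.51795931]
-0.1 [array([285., 166.]), array([284.4, 170.2]), array([283.8, 174.3]), array([283.2, 178.4]), array([282.4, 183.9])]
0 [array([287. , 165.1]), array([286.8, 169.1]), array([286.5, 173. ]), array([286.3, 176.9]), array([286. , 182.2])]
0.1 [array([289. , 163.9]), array([289.1, 167.8]), array([289.3, 171.5]), array([289.4, 175.2]), array([289.6, 180.2])]
0.2 [array([291. , 162.6]), array([291.5, 166.2]), array([292. , 169.7]), array([292.4, 173.1]), array([293.1, 177.8])]
276
165 182 178 177 176 178 177 177 162 120  44  20  10  90 152 175 173 175 171 173 173 173 174 174 175
166 183 181 175 175 178 178 180 180 167 116  35  66 131 173 174 173 175 173 173 174 172 173 175 174
167 181 182 180 184 181 183 168 136 119  99  75 109 156 175 174 175 175 173 174 174 173 173 172 173
168 179 183 182 182 183 159 109  73  83  87  82  97 136 166 175 176 175 175 172 173 173 175 173 173
[... 700 characters left out ...]

176  62  89 103 103 106  97  76  77  71  76  82  93 105 105 105 107 107 105 106 106 115 134 150 153
177  88 102 104  96  77  77  80  73  80  79  76  83  96 106 106 107 105 105 104 107 106 110 124 143
178 103 105  97  75  75  87  95  93  87  80  74  57  86 103 106 104 106 102 107 104 105  99 103 111
179 104  98  84  85  95  96  99  99  91  78  79  63  70  94 105 104 107 104 105 104  99  74  66  91
180 106  92  75  90  96  97  99  97  92  79  77  74  77  95 104 103 106 105 105  90  62  58  51  77
181 105  90  79  90  97  97  96  93  91  85  81  81 116 129 102 107 106 101  80  59  49  49  66  87
182 105  86  74  89  91  92  86  82  79  87  81  73  95 111 105 104  99  81  58  51  57  79  95  95
```

The shaft pixels fit θ≈0, so it is upright. I lift out and head for the fork.

Emit:
move_arm --motion "-1 0.03 0 0 0; -1 0.03 0 -0.1 0; -1 0.03 0 -0.2 0; -1 0.03 0 -0.3 0; -1 0.03 0 -0.39 0.01; -1 0.06 0.15 -0.39 0.02; -1 0.1 0.3 -0.39 0.03; -1 0.14 0.45 -0.39 0.047; -1 0.18 0.6 -0.39 0.047; -1 0.2 0.75 -0.39 0.047; -1 0.2 0.75 -0.39 0.047; -1 0.2 0.75 -0.39 0.047" --newtons 20

```text
time: 22.43
position: [0.5467, 0.1928, 0.3008]
tool_rot: [-0.053, 0.999, -0.0, 0.001]
ft_force: [0.5, -0.8, -1.7]
grip_width: 0.0236
grip_force: 20.0
```

```bash
python3 to.py .5204 .2987 .297 .104
```

```text
t 22.43 pos [0.5467 0.1928 0.3008] psi 0.107 tilt [ 0.001 -0.    -1.   ] F [ 0.5 -0.8 -1.7] w 0.0236 gf 20.0
cmd [0.074 0.54  0.019] turn 0.001
```

Emit:
move_arm --motion "-1 0.02 0.13 0.01 0; -1 0.04 0.26 0.01 0; -1 0.06 0.39 0.01 0; -1 0.074 0.48 0.01 0; -1 0.074 0.53 0.01 0; -1 0.074 0.53 0.01 0; -1 0.074 0.53 0.01 0; -1 0.074 0.53 0.01 0; -1 0.074 0.53 0.01 0; -1 0.074 0.53 0.01 0"

```text
time: 23.27
position: [0.5225, 0.2943, 0.2983]
tool_rot: [-0.051, 0.999, -0.0, 0.0]
ft_force: [-0.2, -0.4, -1.0]
grip_width: 0.024
grip_force: 20.0
```

```bash
python3 to.py .5204 .2987 .24 .104
```

```text
t 23.27 pos [0.5225 0.2943 0.2983] psi 0.102 tilt [ 0. -0. -1.] F [-0.2 -0.4 -1. ] w 0.024 gf 20.0
cmd [0.008 0.023 0.291] turn -0.001
```

Emit:
move_arm --motion "-1 0.008 0.02 0 0; -1 0.008 0.02 0.05 0; -1 0.008 0.02 0.1 0; -1 0.008 0.02 0.15 0; -1 0.008 0.02 0.2 0; -1 0.008 0.02 0.25 0; -1 0.008 0.02 0.29 0; -1 0.008 0.02 0.29 0; -1 0.008 0.02 0.29 0"

```text
time: 24.02
position: [0.5197, 0.2992, 0.2394]
tool_rot: [-0.052, 0.999, -0.0, -0.001]
ft_force: [-0.0, 0.3, -1.3]
grip_width: 0.024
grip_force: 20.0
```

```bash
python3 to.py .5204 .2987 .18 .104; python3 - <<'E'
from h import *
p,d=snap('side'); o=robot.get_obs()
m=robot.camera_model('side');K=np.array(m['mtx']);A=rot(m['attitude']);c0=np.array(m['position'])
def pr(p):
    c=A.T@(np.array(p)-c0); c=K@c; return (c[:2]/c[2]).round(1)
a=cv2.resize(p[90:190,180:280,::-1],(600,600),interpolation=cv2.INTER_CUBIC); cv2.imwrite('pics/rack.png',a)
M=rot(o['tool_rot']); g=np.array(o['position'])-.011*M[:,2]
for th in(-.1,0,.1): print(th,[((pr(g+L*(-np.sin(th)*M[:,0]+np.cos(th)*M[:,2]))-[180,90]+.5)*6).round() for L in(.03,.05,.08,.11,.146)])
E
```

```text
t 24.02 pos [0.5197 0.2992 0.2394] psi 0.104 tilt [-0.002 -0.001 -1.   ] F [-0.   0.3 -1.3] w 0.024 gf 20.0
cmd [-0.004 -0.003  0.297] turn -0.0
-0.1 [array([265., 151.]), array([264., 184.]), array([263., 234.]), array([262., 282.]), array([260., 337.])]
0 [array([270., 149.]), array([272., 182.]), array([276., 230.]), array([279., 277.]), array([283., 331.])]
0.1 [array([275., 148.]), array([281., 179.]), array([289., 226.]), array([297., 271.]), array([306., 323.])]
```

View pics/rack.png

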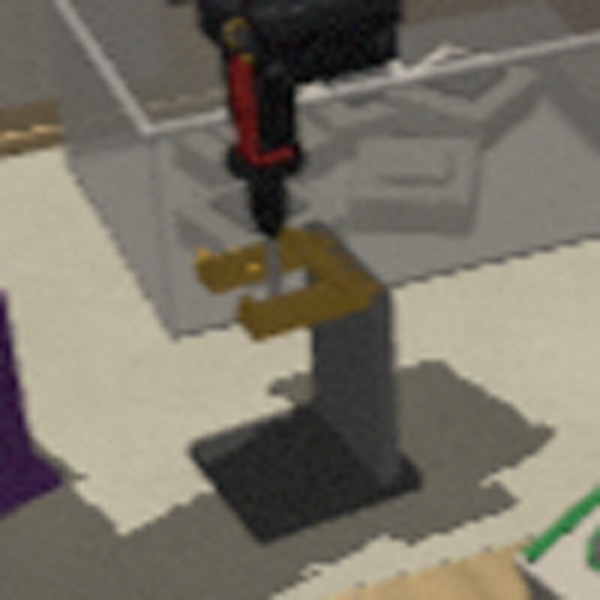

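The tester is upright, with its shaft at crop (272,240)–(276,290), in the slot of the yellow fork. I lower it.

Emit:
move_arm --motion "-1 -0.004 -0.003 0.06 0; -1 -0.004 -0.003 0.12 0; -1 -0.004 -0.003 0.18 0; -1 -0.004 -0.003 0.24 0; -1 -0.004 -0.003 0.29 0; -1 -0.004 -0.003 0.32 0; -1 -0.004 -0.003 0.34 0; -1 -0.004 -0.003 0.35 0; -1 -0.004 -0.003 0.36 0; -1 -0.004 -0.003 0.366 0; -1 -0.004 -0.003 0.366 0; -1 -0.004 -0.003 0.366 0" --newtons 10

```text
time: 25.07
position: [0.5211, 0.2989, 0.1674]
tool_rot: [-0.052, 0.999, 0.0, 0.0]
ft_force: [0.1, -1.1, -0.7]
grip_width: 0.0237
grip_force: 10.0
```

```bash
python3 to.py .5204 .2987 .164 .104
```

```text
t 25.07 pos [0.5211 0.2989 0.1674] psi 0.104 tilt [ 0.001  0.    -1.   ] F [ 0.1 -1.1 -0.7] w 0.0237 gf 10.0
cmd [ 0.003 -0.001  0.017] turn -0.0
```

Emit:
move_arm --motion "-1 0.002 0 0.006 0; -1 0.002 0 0.012 0; -1 0.002 0 0.017 0; -1 0.002 0 0.017 0; -1 0.002 0 0.017 0"

```text
time: 25.48
position: [0.5207, 0.2989, 0.1655]
tool_rot: [-0.052, 0.999, 0.0, 0.001]
ft_force: [-2.0, -0.8, 6.5]
grip_width: 0.0242
grip_force: 10.0
```

```bash
python3 to.py .5204 .2987 .164 .104
```

```text
t 25.48 pos [0.5207 0.2989 0.1655] psi 0.104 tilt [ 0.001  0.    -1.   ] F [-2.  -0.8  6.5] w 0.0242 gf 10.0
cmd [ 0.002 -0.001  0.007] turn -0.0
```

The flange is resting at its original height. I relieve the push, then open.

Emit:
move_arm --motion "-1 0 0 -0.007 0; -1 0 0 -0.007 0; -0.4 0 0 -0.007 0; -0.2 0 0 -0.007 0; 0 0 0 -0.007 0; 0.3 0 0 -0.007 0; 0.6 0 0 -0.007 0; 1 0 0 -0.007 0; 1 0 0 -0.007 0; 1 0 0 -0.007 0; 1 0 0 -0.007 0; 1 0 0 -0.007 0"

```text
time: 26.48
position: [0.5205, 0.2988, 0.1651]
tool_rot: [-0.052, 0.999, -0.0, 0.0]
ft_force: [-0.6, -0.3, 0.2]
grip_width: 0.0782
grip_force: 0.0
```

```bash
python3 to.py .5204 .2987 .26 .104
```

```text
t 26.48 pos [0.5205 0.2988 0.1651] psi 0.104 tilt [ 0. -0. -1.] F [-0.6 -0.3  0.2] w 0.0782 gf 0.0
cmd [ 0.001 -0.001 -0.475] turn -0.0
```

Released. I go straight up, then aside to leave the view free.

Emit:
move_arm --motion "1 0 0 -0.08 0; 1 0 0 -0.2 0; 1 0 0 -0.35 0; 1 0 0 -0.475 0; 1 0.2 -0.2 -0.475 0; 1 0.4 -0.4 -0.475 0; 1 0.6 -0.6 -0.475 0; 1 0.7 -0.8 -0.475 0; 1 0.7 -0.8 -0.475 0; 1 0.7 -0.8 -0.475 0; 1 0.7 -0.8 -0.475 0; 1 0.7 -0.8 -0.475 0"

```text
time: 27.48
position: [0.3988, 0.1252, 0.2606]
tool_rot: [-0.051, 0.999, 0.0, 0.001]
ft_force: [0.3, -0.1, 0.4]
grip_width: 0.087
grip_force: 0.0
```

```bash
cp pics/top_d.npy /tmp/; python3 - <<'E'
from h import *
o=robot.get_obs(); print(o['time'],o['position'])
np.set_printoptions(precision=4,suppress=True)
snap('top'); p,d=snap('side')
for n,b in(('top',(160,200,128,172)),('side',(110,150,205,250))):
    X,d=cloud(n); reg=np.zeros_like(d,bool); reg[b[0]:b[1],b[2]:b[3]]=1
    m=reg&(d>0)&(X[...,2]>.19)&(X[...,2]<.21); v,u=np.nonzero(m); print(n,len(u),X[m].mean(0), ray(n,u,v,.2).mean(0) if len(u) else '', X[reg&(d>0)&(X[...,2]<.4)][:,2].max())
# shaft/handle columns in the side view
im=cv2.cvtColor(cv2.imread('pics/side.png'),cv2.COLOR_BGR2HSV)
r=(((im[...,0]<8)|(im[...,0]>172))&(im[...,1]>150)&(im[...,2]>60)); r[:110]=0;r[150:]=0;r[:,:205]=0;r[:,250:]=0
v,u=np.nonzero(r); print([(k,u[v==k].mean().round(1),(v==k).sum()) for k in np.unique(v)])
E
```

```text
27.4833 [0.3987587  0.12518019 0.26059287]
top 51 [0.5205 0.2974 0.2   ] [0.5205 0.2974 0.2   ] 0.20694238429133804
side 9 [0.5287 0.2898 0.1956] [0.5264 0.2827 0.2   ] 0.3733184884045643
[(np.int64(121), np.float64(227.0), np.int64(1)), (np.int64(122), np.float64(227.5), np.int64(2)), (np.int64(123), np.float64(228.0), np.int64(1)), (np.int64(124), np.float64(228.0), np.int64(1)), (np.int64(125), np.float64(227.5), np.int64(2)), (np.int64(126), np.float64(227.5), np.int64(2)), (np.int64(127), np.float64(227.5), np.int64(2)), (np.int64(128), np.float64(227.5), np.int64(2)), (np.int64(129), np.float64(227.5), np.int64(2)), (np.int64(130), np.float64(227.5), np.int64(2)), (np.int64(131), np.float64(228.0), np.int64(3)), (np.int64(132), np.float64(226.5), np.int64(6)), (np.int64(133), np.float64(225.0), np.int64(9)), (np.int64(134), np.float64(225.0), np.int64(9)), (np.int64(135), np.float64(225.5), np.int64(8)), (np.int64(136), np.float64(225.0), np.int64(5))]
```

The handle top is back at its original place, within 1 mm, and at height 0.200.

```bash
python3 -c "
from rig import robot
print(robot.hand_in())"
```

```text
the job is handed in; nothing more can be done
None
```

The tester pressed the brown, blue and green contacts in that order, at about 7.4, 6.4 and 7 N by the wrist force, each held for over half a second. It hangs upright in its fork again, released, and the job was handed in at about 27.5 s, but no verdict came back and I did not recheck the screwdriver, tape and switch at the end.

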